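# Seal the vacuum chamber cover

### The job

Swing the small vacuum chamber's hinged cover shut, then tighten its four wing screws evenly in cross order: one screw, then the one diagonally opposite, then the remaining two. Turn each screw clockwise, less than a quarter turn, until its wing lies in line with the black diagonal mark on the cover, and leave the cover shut and everything else on the bench where it stands.

Things in the scene. Friction and masses are not known exactly. Their poses are not given: they have to be found in the camera images.
- chamber: Square aluminium vacuum chamber fixed to the bench, 210 x 210 mm, gasketed. Origin: centre of its underside. Its -x side is its front (towards the robot at yaw 0), +y its left. The cover's hinge line runs along its y axis at x = +105, z = 96. Shut, the cover's upper face is at z = 101; the 84 wide sight glass in its middle stands 4 higher. Gauge and cock behind, to x = +158, below z = 70.
- cover (a joint): Hinge of the cover (square plate 200 x 200 x 10 mm, about 0.8 kg with its screws): 0 = shut on the gasket (stop), grows as the front edge swings up; starts propped open by 0.5 to 0.95 rad. The hinge is stiff, so the cover stays at any angle; pressing down at the tab with about 3 to 8 N swings it shut, and it then stays shut.
- tab (a point): Middle of the upper face of the cover's front tab (30 front to back, 70 wide, 10 thick, in mm), 221 in front of the hinge line. Turns with the cover: its x axis points from tab to hinge, its z axis is the cover's outer normal.
- screw_fl (a joint): Turn of the front left wing screw: grows as it is turned clockwise seen from above (tightening). 1.4 = wing exactly in line with its black mark on the cover; starts between 0.1 and 0.8. It does not stop at the mark (stops are at 0 and 2.0). Friction about 0.2 N m; stays where left.
- wing_fl (a point): On the front left wing screw's axis, 18 mm above the cover face, 70 in front of and 70 left of the cover's centre (105 in front of the hinge). x along the wing, y across its flat faces, z outwards. Wing: flat blade 10 thick, 52 long, 6 to 32 above the face at its two lobes, to 21 mid-way. Its mark: black line pointing to the cover's centre (29 to 47 from the axis) and corner (29 to 38).
- screw_fr (a joint): Turn of the front right wing screw: grows as it is turned clockwise seen from above (tightening). 1.4 = wing exactly in line with its black mark on the cover; starts between 0.1 and 0.8. It does not stop at the mark (stops are at 0 and 2.0). Friction about 0.2 N m; stays where left.
- wing_fr (a point): On the front right wing screw's axis, 18 mm above the cover face, 70 in front of and 70 right of the cover's centre (105 in front of the hinge). x along the wing, y across its flat faces, z outwards. Wing: flat blade 10 thick, 52 long, 6 to 32 above the face at its two lobes, to 21 mid-way. Its mark: black line pointing to the cover's centre (29 to 47 from the axis) and corner (29 to 38).
- screw_bl (a joint): Turn of the back left wing screw: grows as it is turned clockwise seen from above (tightening). 1.4 = wing exactly in line with its black mark on the cover; starts between 0.1 and 0.8. It does not stop at the mark (stops are at 0 and 2.0). Friction about 0.2 N m; stays where left.
- wing_bl (a point): On the back left wing screw's axis, 18 mm above the cover face, 70 behind and 70 left of the cover's centre (105 in front of the hinge). x along the wing, y across its flat faces, z outwards. Wing: flat blade 10 thick, 52 long, 6 to 32 above the face at its two lobes, to 21 mid-way. Its mark: black line pointing to the cover's centre (29 to 47 from the axis) and corner (29 to 38).
- screw_br (a joint): Turn of the back right wing screw: grows as it is turned clockwise seen from above (tightening). 1.4 = wing exactly in line with its black mark on the cover; starts between 0.1 and 0.8. It does not stop at the mark (stops are at 0 and 2.0). Friction about 0.2 N m; stays where left.
- wing_br (a point): On the back right wing screw's axis, 18 mm above the cover face, 70 behind and 70 right of the cover's centre (105 in front of the hinge). x along the wing, y across its flat faces, z outwards. Wing: flat blade 10 thick, 52 long, 6 to 32 above the face at its two lobes, to 21 mid-way. Its mark: black line pointing to the cover's centre (29 to 47 from the axis) and corner (29 to 38).
- jar_a: Bystander: clear screw-top specimen jar, 48 mm across, 62 mm tall, standing beside the chamber. Origin: centre of its underside.
- jar_b: Bystander: a second clear specimen jar, 48 mm across, 62 mm tall, standing beside the chamber. Origin: centre of its underside.
- dishes: Bystander: stack of clear culture dishes, 90 mm across, 45 mm tall, beside the chamber. Origin: centre of its underside.
- timer: Bystander: small white bench timer, 60 x 60 x 22 mm, lying flat. Origin: centre of its underside.
- spatula: Bystander: steel spatula, 170 mm long, lying flat. Origin: at its underside, on its length.
- sprayer: Bystander: green spray bottle with white trigger head, 72 mm across, about 203 mm tall. Origin: centre of its underside.
- beaker: Bystander: glass beaker, 74 mm across, 95 mm tall. Origin: centre of its underside.

How it is judged (in metres and radians):
On the way, in this order (a step that is already met when the one before it is completed fails the run):
1. the cover is shut (within 0.03 rad), all four screws still short of their marks (by more than 0.2 rad) (value of joint cover below 0.03 rad and value of joint each of screw_fl, screw_fr, screw_bl, screw_br below 1.2 rad), for 0.2 s.
2. one screw is tightened to its mark (within 0.17 rad), the other three still short of theirs, the cover shut (value of joint cover below 0.03 rad and ((value of joint screw_fl between 1.23 and 1.57 rad and value of joint each of screw_fr, screw_bl, screw_br below 1.2 rad) or (value of joint screw_fr between 1.23 and 1.57 rad and value of joint each of screw_fl, screw_bl, screw_br below 1.2 rad) or (value of joint screw_bl between 1.23 and 1.57 rad and value of joint each of screw_fl, screw_fr, screw_br below 1.2 rad) or (value of joint screw_br between 1.23 and 1.57 rad and value of joint each of screw_fl, screw_fr, screw_bl below 1.2 rad))), for 0.2 s.
3. the diagonally opposite screw is tightened to its mark too, the other two still short of theirs, the cover shut (value of joint cover below 0.03 rad and ((value of joint screw_fl between 1.23 and 1.57 rad and value of joint screw_br between 1.23 and 1.57 rad and value of joint each of screw_fr, screw_bl below 1.2 rad) or (value of joint screw_fr between 1.23 and 1.57 rad and value of joint screw_bl between 1.23 and 1.57 rad and value of joint each of screw_fl, screw_br below 1.2 rad))), for 0.2 s.
4. all four screws are tightened to their marks (within 0.17 rad), the cover shut (value of joint cover below 0.03 rad and value of joint screw_fl between 1.23 and 1.57 rad and value of joint screw_fr between 1.23 and 1.57 rad and value of joint screw_bl between 1.23 and 1.57 rad and value of joint screw_br between 1.23 and 1.57 rad), for 0.2 s.
At the end, for the whole second after the job is handed in: The cover is shut (within 0.03 rad) and all four wings are within 0.17 rad (10 degrees) of their marks (screw joints 1.23 to 1.57); the bystanders stand within 30 mm of where they were (all of step 4 and distance of each of jar_a, jar_b, dishes, timer, spatula, sprayer, beaker from where it was at the start of the episode below 0.03 m); the robot touches nothing.
It fails at once if a bystander is displaced by more than 30 mm (distance of any of jar_a, jar_b, dishes, timer, spatula, sprayer, beaker from where it was at the start of the episode above 0.03 m).
It also fails if it takes over 72 s, if anything falls off the work surface, if the arm or the gripper's body presses on something with over 40 N, if the wrist force passes 120 N, or if a joint passes its speed limit or range.

### The arm

A 6-joint arm with a two-finger parallel gripper is mounted at the origin on the work surface. World frame = base frame: x ahead of the robot, y to its left, z up, the work surface at z = 0. Lengths are in mm, angles in degrees, forces in N, time in s.
With the tool pointing down it reaches from about 300 to 850 mm from the base axis. Payload 4.2 kg.
Tool frame: the origin (TCP) lies midway between the tips of the shut fingers; the grasp point (between the pads) lies 19 mm behind it; x points along the fingers, z is the direction in which the jaws open and shut, and the axes are right-handed (so a half turn about x gives the same grasp; the last joint's range is limited). The gripper opens to 91 mm and grips with 3 to 60 N. Pads are 32 mm wide; open, the fingers measure 118 mm over their backs; the gripper's body (76 mm by 178 mm) begins 60 mm behind the grasp point.
Start: joints at [-64.343, 18.312, 89.639, -0, 72.044, -1.146], TCP at [259.287, -513.238, 213.976] pointing down, gripper open.
Joint ranges: [-177.97, 177.97], [-48.28, 115.42], [12.27, 149.76], [-77.06, 257.06], [2.81, 150.46], [-146.56, 146.56]. Speed limits (degrees/s): [147.25, 147.25, 180, 180, 180, 180].

### API

Orientations are given as [roll, pitch, yaw] about the fixed x, y, z axes, in that order (R = Rz(yaw) Ry(pitch) Rx(roll)).
In Python, from workcell import env gives the robot as it stands.
- The arm moves only by the tool send_rows, never from a script. Its argument "commands" is a list that holds one entry, the list of rows, each a list of 6 numbers: the shift along the tool's x, y, z normalised to -1 to 1, where 1 is 0.1 m, then the turn, a rotation vector about the tool's x, y, z normalised to -1 to 1, where 1 is 2 pi rad. In form: [[[x, y, z, wx, wy, wz], ...]]. A call has 1 to 20 rows; each row is the pose to reach, as a shift and turn from the pose commanded when the call began, along the tool's axes at that moment, turning the shorter way round; what a row does not reach only later rows make up. A row lasts 1/8 s, in which the tool goes at most 62.5 mm and 10.7 degrees, less where a joint would pass 70% of its speed; a pose out of reach is approached as far as the arm can. A call with a number of a shift or a turn outside -1 to 1 is refused whole. A call with a gripper value outside its range is refused whole. "jaw" is the closure, from -1 (fully open) to 1 (shut), so that 0 is half open, set as the call begins (left out, the last holds). The fingers move at their own pace and stop on an object; "force" is the grip in N (left out, the last holds). Time passes only in rows, so rows that repeat a pose let the fingers close. It gives the time, the measured TCP pose, the force and the opening at its end, in the units of the state.
- env.state(): the state, without advancing time (a new reading comes with each control period).
- env.grab_frame(name): name is "scene" or "side" or "wrist"; returns (picture, depth): 400x640x3 uint8, red, green, blue; 400x640 float32, mm along the optical axis (not along the pixel's ray), 0 where there is no reading.
- env.get_calibration(name): a dict with "mtx" (3x3 intrinsics, pixels), "dist_coeffs" ([k1, k2, p1, p2, k3] as OpenCV has them; the pictures are not rectified), "camera_from_world" (4x4, takes a point from world to camera coordinates). Camera axes: x right, y up, looking along -z (the intrinsics and any distortion apply to the point x, -y, -z); pixel columns grow to the right and rows downward; lengths in mm; the calibration is good to about 2 mm. A picture is of the moment at which its call begins: read the wrist's pose just before it. get_calibration takes no time and is no camera call; for the wrist camera it gives the pose at the moment of the call.
- env.job_done(): hands the job in, once; it reports no verdict.
The state is a dict: "time_s": time; "qpos": joint angles; "qvel": joint speeds; "effort": joint torques, N m; "ee_pos": TCP position; "ee_rot": TCP orientation; "force": force on the tool from outside, world axes, zero at the start; "torque": the same for the moment, N m; "gripper_width": finger opening in mm.
Only numpy, scipy, OpenCV 4.12 (cv2) and the standard library are available. Lean on these libraries where they do the work, as an engineer would, in place of code of your own. Each camera call takes 0.05 s, during which the arm holds its last target.

## Working session

There is one attempt and no reset: what is moved stays moved. The work goes in short steps, Python scripts to look and compute and a tool call to move; the robot and the scene stay as the last step left them, time stands still between calls to the robot, and variables do not carry over. Pictures are saved under pics/ and viewed, and the job is handed in when it is done.

Besides the shell and the picture viewer there is one more tool, called after "Request:" as name(argument=value, ...) on one line, values as JSON. send_rows: Moves the arm, as the interface text tells. Its arguments: {"type":"object","properties":{"commands":{"type":"array","items":{"type":"array","items":{"type":"array","items":{"type":"number","minimum":-1,"maximum":1}}}},"jaw":{"type":"number"},"force":{"type":"number"}},"required":["commands"]}

```bash
ls; mkdir -p pics; python3 - <<'E'
from workcell import env
import cv2
print(env.state())
for n in ["scene","side","wrist"]:
    c=env.get_calibration(n); print(n,c["mtx"],c["dist_coeffs"],c["camera_from_world"])
    p,d=env.grab_frame(n); cv2.imwrite(f"pics/{n}0.png",p[:,:,::-1]); 
    import numpy as np; np.save(f"{n}0.npy",d)
E
```

```text
pics
{'time_s': 0.0, 'qpos': array([-6.43436762e+01,  1.83536029e+01,  8.97074857e+01,  6.37977656e-04,
        7.20452900e+01, -1.14559409e+00]), 'qvel': array([ 0.07030638,  0.01625857, -0.01128216, -0.01536919, -0.01496325,
       -0.01124078]), 'effort': array([-1.10248253e-03, -4.12465560e+01, -2.31976533e+01,  7.27452594e-02,
        4.55895730e-02, -1.26621212e-04]), 'ee_pos': array([ 259.052648  , -512.75455076,  213.09332069]), 'ee_rot': array([178.52772447,  89.89361954, 115.32944518]), 'force': array([-0.49807926, -0.56735894, -0.05826779]), 'torque': array([-0.00365917,  0.0328538 ,  0.02023773]), 'gripper_width': 91.37772875878446}
scene [[402.78533804   0.         313.99085691]
 [  0.         402.78533804 199.20791202]
 [  0.           0.           1.        ]] [-0.07752122  0.          0.          0.          0.        ] [[ 3.82899207e-01  9.23769351e-01 -6.19539033e-03 -2.16906958e+02]
 [-7.39254613e-01  3.10426443e-01  5.97610275e-01  3.25142344e+02]
 [ 5.53977269e-01 -2.24244529e-01  8.01762793e-01 -1.81343660e+03]
 [ 0.00000000e+00  0.00000000e+00  0.00000000e+00  
[... 238 characters left out ...]
76e-01 -5.13390861e-03  4.06048891e+02]
 [ 4.78388144e-01 -6.06766111e-01  6.34806797e-01 -2.95092849e+02]
 [-3.98240591e-01  4.94378861e-01  7.72653851e-01 -1.45824901e+03]
 [ 0.00000000e+00  0.00000000e+00  0.00000000e+00  1.00000000e+00]]
wrist [[275.31241769   0.         320.06386003]
 [  0.         275.31241769 199.12902278]
 [  0.           0.           1.        ]] [0.01183992 0.         0.         0.         0.        ] [[ 4.50113683e-01 -8.92970855e-01 -8.51590020e-04 -5.75119129e+02]
 [ 8.64624906e-01  4.36063516e-01 -2.49544348e-01  2.71277587e+01]
 [ 2.23207177e-01  1.11587020e-01  9.68362997e-01 -3.89424512e+02]
 [ 0.00000000e+00  0.00000000e+00  0.00000000e+00  1.00000000e+00]]
```

View pics/scene0.png

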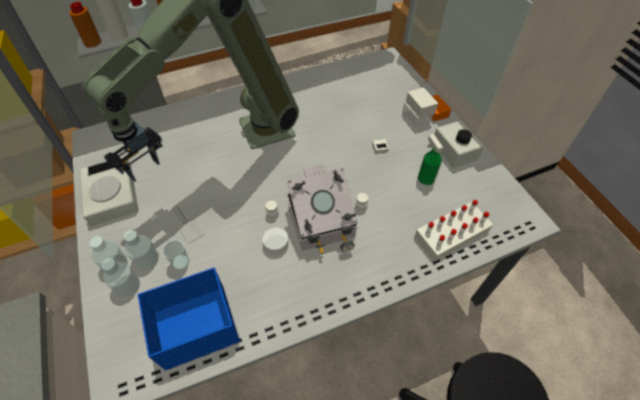

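View pics/side0.png

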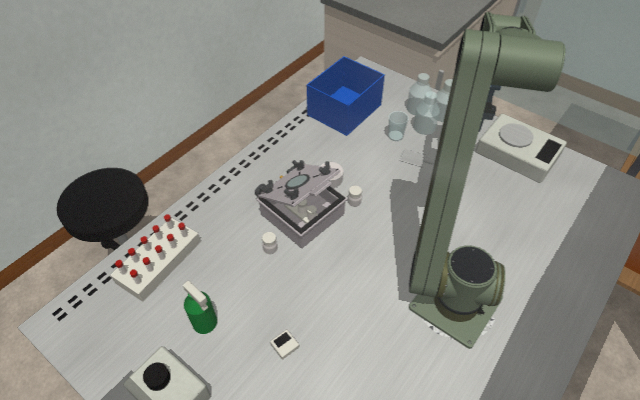

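View pics/wrist0.png

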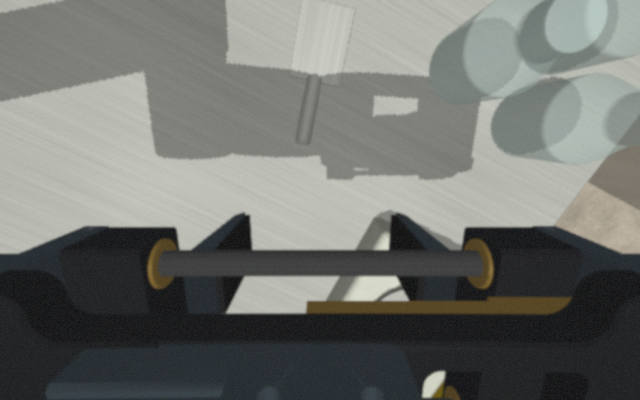

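The scene shows the chamber at about (322,205), with jars at (271,207) and (362,200), dishes at (275,240), the timer at (380,146) and the sprayer at (430,165). In side view the cover is open, with the chamber at (300,205). Next I'll zoom in.

```bash
cat > h.py <<'E'
import numpy as np, cv2
from scipy.spatial.transform import Rotation as Rt
def ray(c,u,v):
    n=cv2.undistortPoints(np.array([[[u,v]]],float),c["mtx"],c["dist_coeffs"])[0,0]
    M=c["camera_from_world"]; R=M[:3,:3]; t=M[:3,3]
    return -R.T@t, R.T@np.array([n[0],-n[1],-1.])
def onz(c,u,v,z):
    o,d=ray(c,u,v); return o+d*(z-o[2])/d[2]
def cloud(c,dep):
    h,w=dep.shape; vv,uu=np.mgrid[:h,:w]
    n=cv2.undistortPoints(np.stack([uu,vv],-1).reshape(-1,1,2).astype(float),c["mtx"],c["dist_coeffs"]).reshape(h,w,2)
    M=c["camera_from_world"];R=M[:3,:3];t=M[:3,3]
    P=np.stack([n[...,0]*dep,-n[...,1]*dep,-dep],-1)
    return (P-t)@R
def proj(c,P):
    M=c["camera_from_world"]; q=np.atleast_2d(P)@M[:3,:3].T+M[:3,3]
    q=q*[1,-1,-1]
    return cv2.projectPoints(q,np.zeros(3),np.zeros(3),c["mtx"],c["dist_coeffs"])[0][:,0]
E
python3 - <<'E'
from workcell import env
from h import *
for n,(a,b) in dict(scene=(320,205),side=(300,200)).items():
    im=cv2.imread(f"pics/{n}0.png")
    cv2.imwrite(f"pics/{n}0z.png",cv2.resize(im[b-56:b+56,a-75:a+75],None,fx=5,fy=5,interpolation=2))
    P=cloud(env.get_calibration(n),np.load(n+"0.npy"))
    ok=(np.load(n+"0.npy")>0)
    for zl in [(55,400)]:
        m=ok&(P[...,2]>zl[0])&(P[...,2]<zl[1])&(P[...,0]>350)&(P[...,0]<900)&(abs(P[...,1])<300)
        q=P[m]; print(n,len(q)); 
        H,_,_=np.histogram2d(q[:,0],q[:,1],bins=[np.arange(350,901,50),np.arange(-300,301,50)]); print(H.astype(int))
    for (u,v) in ([(271,207),(362,200),(275,240),(380,146),(430,165),(322,203)] if n=="scene" else [(355,193),(269,240),(298,181)]):
        print(u,v,P[v,u].round(), ok[v,u])
E
```

```text
scene 4336
[[  0   0   0   0   0   0   0   0   0   0   0   0]
 [  0   0   0   7   0   0   0   0   0   0   0   0]
 [  0   0   0  88  57  46 134  40   0   0   0   0]
 [  0   0   0   0 153 237 234 240  80   9   5   0]
 [  0   0   0   0 171 251 231 243 116  57  23   0]
 [  0   0   0   0 197 237 257 225  83   0   0   0]
 [  0   0   0   0 142 187 199 257  62   0   0   0]
 [  0   0   0   0   0   0  25  43   0   0   0   0]
 [  0   0   0   0   0   0   0   0   0   0   0   0]
 [  0   0   0   0   0   0   0   0   0   0   0   0]
 [  0   0   0   0   0   0   0   0   0   0   0   0]]
271 207 [ 476. -132.   66.] True
362 200 [569. 193.  55.] True
275 240 [ 600. -162.   42.] True
380 146 [328. 401.  30.] True
430 165 [558. 482. 114.] True
322 203 [590.  21. 153.] True
side 3601
[[  0   0   0   0   0   0   0   0   0   0   0   0]
 [  0   0   0  24   2   1   0   0   0   0   0   0]
 [  0   0   1  86 102 190 248 213 145   0   0   0]
 [  0   0   0   0 104 159 223 134 301  23  22   0]
 [  0   0   0   0  39 102 186  71 223  51  37   0]
 [  0   0   0   0  62 122  93 128 187   0   0   0]
 [  0   0   0   0  16  57  39  76  94   0   0   0]
 [  0   0   0   0   0   0   4  36   0   0   0   0]
 [  0   0   0   0   0   0   0   0   0   0   0   0]
 [  0   0   0   0   0   0   0   0   0   0   0   0]
 [  0   0   0   0   0   0   0   0   0   0   0   0]]
355 193 [ 454. -117.   62.] True
269 240 [550. 205.  64.] True
298 181 [577.  27. 163.] True
```

View pics/scene0z.png

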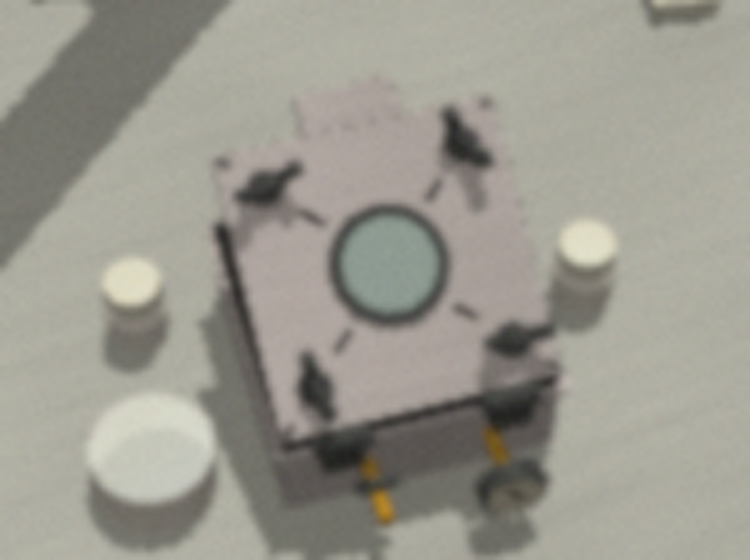

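View pics/side0z.png

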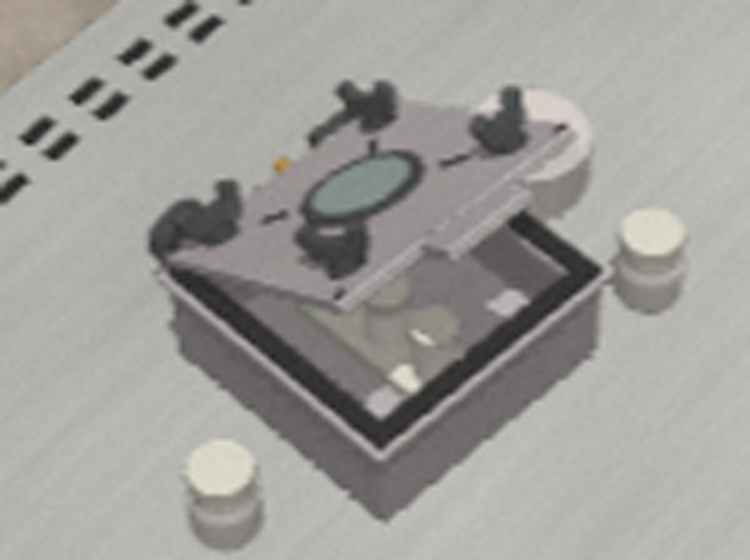

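```bash
python3 - <<'E'
from workcell import env
from h import *
out={}
for n in ["scene","side"]:
    c=env.get_calibration(n); d=np.load(n+"0.npy"); P=cloud(c,d)
    m=(d>0)&(P[...,2]>105)&(P[...,2]<260)&(P[...,0]>400)&(P[...,0]<800)&(abs(P[...,1]-20)<160)
    q=P[m]; rng=np.random.default_rng(0); best=None
    for i in range(500):
        a=q[rng.choice(len(q),3,False)]; nn=np.cross(a[1]-a[0],a[2]-a[0]); nn/=np.linalg.norm(nn)+1e-9
        inl=abs((q-a[0])@nn)<3
        if best is None or inl.sum()>best.sum(): best=inl
    for _ in range(4):
        ce=q[best].mean(0); nn=np.linalg.svd(q[best]-ce,full_matrices=False)[2][2]; nn*=np.sign(nn[2]); best=abs((q-ce)@nn)<3
    th=np.arccos(nn[2]); yaw=np.degrees(np.arctan2(-nn[1],-nn[0]))
    print(n,best.sum(),len(q),nn,"theta",th,"yaw",yaw, "ce",ce)
    # sight glass: greenish colour
    im=cv2.imread(f"pics/{n}0.png").astype(int)
    g=(im[...,1]-im[...,2]>10)&(P[...,0]>450)&(P[...,0]<700)&(abs(P[...,1])<100)&(P[...,2]>100)
    k,l,st,cn=cv2.connectedComponentsWithStats(g.astype(np.uint8)); j=1+st[1:,4].argmax(); u,v=cn[j]
    o,dd=ray(c,u,v); C=o+dd*(((ce+4*nn)-o)@nn)/(dd@nn)-4*nn
    print("glass px",u,v,st[j,4],"cover centre",C)
    y=np.radians(yaw); # normal of cover pos theta: front edge up => normal tilts to +x? 
    print(nn)
E
```

```text
scene 2084 3456 [ 0.49064397 -0.0597175   0.8693114 ] theta 0.5169888925082731 yaw 173.06052011217284 ce [577.71824969  20.99499848 156.36173206]
glass px 322.4176245210728 201.22605363984675 261 cover centre [583.83891527  24.28288608 153.13305795]
[ 0.49064397 -0.0597175   0.8693114 ]
side 1283 2027 [ 0.49278397 -0.05582437  0.86835914] theta 0.5189122657547581 yaw 173.53687858263805 ce [564.35922331  32.38550964 163.60303164]
glass px 296.35714285714283 180.81632653061226 98 cover centre [583.68874394  25.12844347 152.16721132]
[ 0.49278397 -0.05582437  0.86835914]
```

```bash
cat >> h.py <<'E'
YAW=np.radians(-6.7); 
def W(p,C=(567.6,26.6),y=None):
    y=YAW if y is None else y
    return np.array([C[0]+p[0]*np.cos(y)-p[1]*np.sin(y),C[1]+p[0]*np.sin(y)+p[1]*np.cos(y),p[2]])
def Rdown(phi):
    "tool x down, jaw axis z at world yaw phi (deg)"
    p=np.radians(phi); x=np.array([0,0,-1.]); z=np.array([np.cos(p),np.sin(p),0]); y=np.cross(z,x)
    return np.stack([x,y,z],1)
def rel(s,tgt,phi):
    R=Rt.from_euler('xyz',s["ee_rot"],degrees=True).as_matrix()
    sh=R.T@(np.asarray(tgt)-s["ee_pos"])/100
    rv=Rt.from_matrix(R.T@Rdown(phi)).as_rotvec()/(2*np.pi)
    return np.concatenate([sh,rv]).round(4)
def st(s):
    R=Rt.from_euler('xyz',s["ee_rot"],degrees=True).as_matrix()
    print("t",round(s["time_s"],2),"p",s["ee_pos"].round(1),"xax",R[:,0].round(3),"phi",np.degrees(np.arctan2(R[1,2],R[0,2])).round(2),"q",s["qpos"].round(1),"F",s["force"].round(1),"w",round(s["gripper_width"],1))
E
python3 - <<'E'
from workcell import env
from h import *
s=env.state(); st(s)
c=env.get_calibration("wrist"); M=c["camera_from_world"]; o=-M[:3,:3].T@M[:3,3]
R=Rt.from_euler('xyz',s["ee_rot"],degrees=True).as_matrix()
print("cam in tool",R.T@(o-s["ee_pos"]), "look",R.T@(-M[2,:3]),"right",R.T@M[0,:3])
a=0.518
print("tab now",W((105-221*np.cos(a)+5*np.sin(a),0,96+221*np.sin(a)+5*np.cos(a))),"shut",W((-116,0,101)))
for ph in (83.3,-96.7): print(rel(s,(485,36.5,240),ph))
for n in "scene","side":
  print(n,proj(env.get_calibration(n),[W((105-221*np.cos(a)+5*np.sin(a),0,96+221*np.sin(a)+5*np.cos(a)))]+[W((x,y,91)) for x in(-105,105) for y in (-105,105)]).round(1))
E
```

```text
t 0.15 p [ 259.1 -512.9  213.4] xax [-0.001  0.001 -1.   ] phi -63.2 q [-64.3  18.3  89.7  -0.   72.   -1.1] F [ 0.3 -0.6  0.2] w 90.9
cam in tool [-170.13965473   70.39382042    0.70360437] look [ 9.68362351e-01 -2.49547926e-01  4.34753935e-04] right [-6.71944483e-04 -8.65292967e-04  9.99999400e-01]
tab now [483.64573716  36.46235924 209.77077104] shut [452.39220465  40.1338055  101.        ]
[-2.6150e-01  4.4934e+00 -3.8855e+00 -4.0690e-01 -1.0000e-04 -3.0000e-04]
[-2.6150e-01  4.4934e+00 -3.8855e+00  9.3100e-02 -2.0000e-04  1.0000e-04]
scene [[314.2 168.9]
 [285.3 192.2]
 [339.8 179.9]
 [299.7 239.6]
 [358.6 225.1]]
side [[319.3 186.7]
 [346.8 197. ]
 [299.8 234.2]
 [302.2 163.9]
 [255.3 197. ]]
```

Request:
send_rows(commands=[[[-0.3,0.45,-0.39,0,0,0],[-0.3,0.9,-0.78,0,0,0],[-0.3,0.9,-0.78,0,0,0]]], jaw=1, force=20)

```text
time_s: 0.52
ee_pos: [305.3, -399.9, 244.4]
ee_rot: [122.8, 90.0, 59.8]
force: [0.3, 0.0, 0.3]
gripper_width: 64.2
```

Request:
send_rows(commands=[[[0,0.45,-0.39,0,0,0],[0,0.9,-0.78,0,0,0]]])

```text
time_s: 0.78
ee_pos: [349.8, -292.6, 243.5]
ee_rot: [-75.0, 90.0, -138.3]
force: [1.1, -0.5, -0.5]
gripper_width: 43.9
```

Request:
send_rows(commands=[[[0,0.45,-0.39,0,0,0],[0,0.9,-0.78,0,0,0]]])

```text
time_s: 1.02
ee_pos: [395.3, -181.9, 243.8]
ee_rot: [-7.8, 90.0, -71.1]
force: [1.4, -0.9, -0.1]
gripper_width: 23.8
```

Request:
send_rows(commands=[[[0,0.45,-0.39,0,0,0],[0,0.9,-0.78,0,0,0]]])

```text
time_s: 1.27
ee_pos: [440.8, -71.5, 243.8]
ee_rot: [-0.6, 89.9, -63.8]
force: [0.6, -1.5, 0.5]
gripper_width: 4.2
```

Request:
send_rows(commands=[[[0,0.45,-0.39,-0.03,0,0],[0,0.89,-0.76,-0.06,0,0],[0,0.89,-0.76,-0.1,0,0],[0,0.89,-0.76,-0.13,0,0],[0,0.89,-0.76,-0.157,0,0],[0,0.89,-0.76,-0.157,0,0]]])

```text
time_s: 2.02
ee_pos: [485.6, 34.8, 243.4]
ee_rot: [-122.9, 90.0, -129.4]
force: [-0.4, -0.5, -0.5]
gripper_width: 0.3
```

```bash
python3 - <<'E'
from workcell import env
from h import *
s=env.state(); st(s); print(rel(s,(484,36.5,225),-6.7),W((-88,0,0))-W((-116,0,0)))
p,d=env.grab_frame("wrist"); cv2.imwrite("pics/w1.png",p[:,:,::-1])
p,d=env.grab_frame("side"); cv2.imwrite("pics/s1.png",cv2.resize(p[120:270,220:420,::-1],None,fx=4,fy=4))
E
```

```text
t 2.02 p [485.6  34.8 243.4] xax [-0.001 -0.001 -1.   ] phi -6.57 q [ 2.8  9.3 97.6 -0.  73.1  9.3] F [-0.4 -0.5 -0.5] w 0.3
[ 1.844e-01  1.530e-02 -1.750e-02  4.000e-04 -1.000e-04  1.000e-04] [27.80877819 -3.26678064  0.        ]
```

View pics/w1.png

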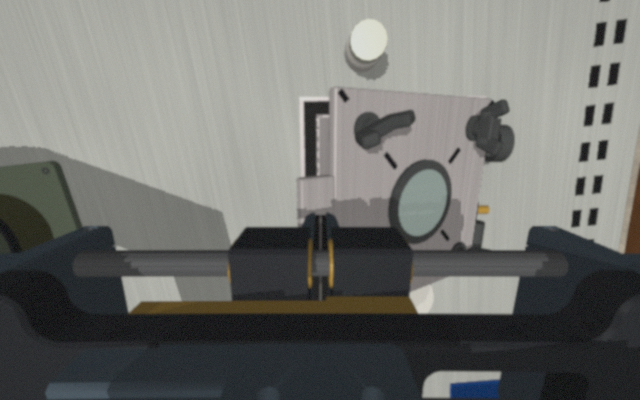

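View pics/s1.png

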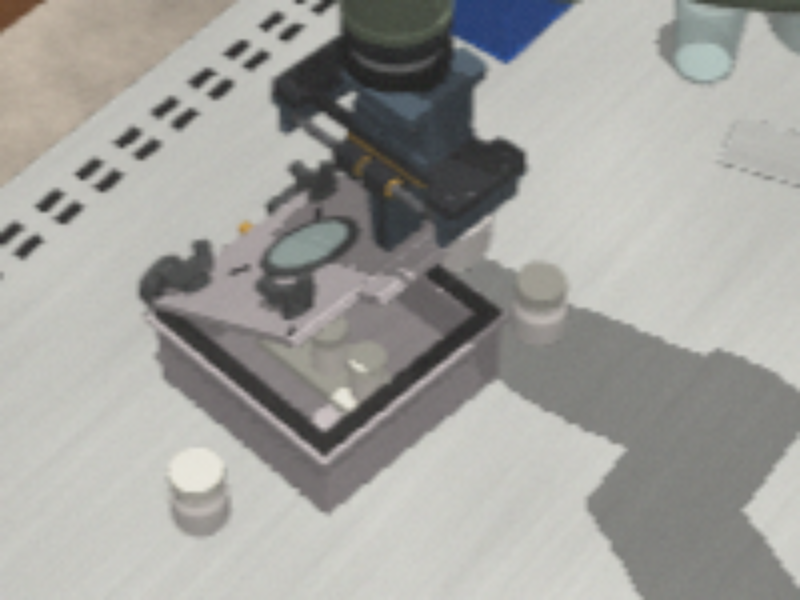

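Request:
send_rows(commands=[[[0.2,0.015,-0.01,0,0,0],[0.35,0.015,-0.02,0,0,0],[0.45,0.015,-0.07,0,0,0],[0.55,0.015,-0.12,0,0,0],[0.65,0.015,-0.16,0,0,0],[0.75,0.015,-0.2,0,0,0],[0.85,0.015,-0.23,0,0,0],[0.95,0.015,-0.25,0,0,0]]])

```text
time_s: 3.12
ee_pos: [459.6, 40.1, 148.2]
ee_rot: [-178.4, 89.9, 175.0]
force: [-0.3, -0.7, 2.4]
gripper_width: 0.1
```

```bash
python3 - <<'E'
from workcell import env
from h import *
s=env.state(); st(s)
p,d=env.grab_frame("side"); cv2.imwrite("pics/s2.png",cv2.resize(p[120:270,220:420,::-1],None,fx=4,fy=4))
E
```

```text
t 3.12 p [459.6  40.1 148.2] xax [-0.001  0.    -1.   ] phi -6.68 q [  3.5  11.4 109.6   0.   59.1  10.2] F [-0.3 -0.7  2.4] w 0.1
```

View pics/s2.png

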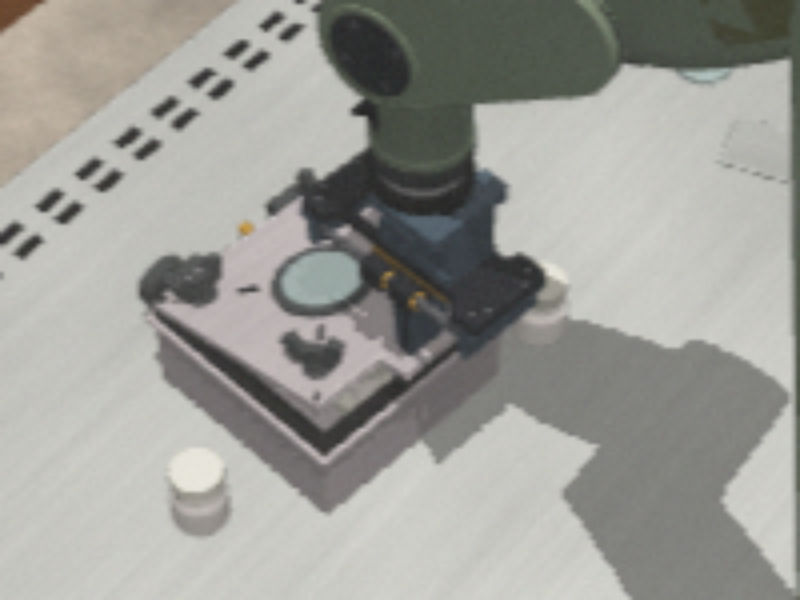

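The side picture shows the cover following the fingertips down, with the tab at about (415,370). Continuing.

Request:
send_rows(commands=[[[0.1,0,-0.02,0,0,0],[0.2,0,-0.04,0,0,0],[0.3,0,-0.05,0,0,0],[0.4,0,-0.06,0,0,0],[0.46,0,-0.06,0,0,0],[0.5,0,-0.06,0,0,0]]])

```text
time_s: 3.92
ee_pos: [454.1, 40.7, 101.0]
ee_rot: [-176.7, 89.9, 176.6]
force: [-12.6, -0.1, 44.6]
gripper_width: 0.3
```

```bash
python3 - <<'E'
from workcell import env
from h import *
s=env.state(); st(s)
E
```

```text
t 3.92 p [454.1  40.7 101. ] xax [-0.001  0.    -1.   ] phi -6.68 q [  3.7  14.1 114.1   0.   51.9  10.3] F [-12.6  -0.1  44.6] w 0.3
```

Request:
send_rows(commands=[[[-0.4,0,0,0,0,0],[-0.9,0,0,0,0,0]]])

```text
time_s: 4.18
ee_pos: [453.7, 40.4, 189.0]
ee_rot: [-159.3, 89.8, -165.9]
force: [1.4, 0.2, -0.7]
gripper_width: 0.6
```

Request:
send_rows(commands=[[[-0.4,-0.45,0.5,0,0,0],[-0.4,-0.9,1.0,0,0,0],[-0.4,-0.9,1.0,0,0,0],[-0.4,-0.9,1.0,0,0,0]]], jaw=-0.2)

```text
time_s: 4.68
ee_pos: [543.2, -60.9, 227.9]
ee_rot: [175.1, 89.9, 168.4]
force: [0.3, 0.1, -0.3]
gripper_width: 37.6
```

```bash
python3 - <<'E'
from workcell import env
from h import *
s=env.state(); st(s)
c=env.get_calibration("wrist"); np.savez("w3c.npz",**c)
p,d=env.grab_frame("wrist"); cv2.imwrite("pics/w3.png",p[:,:,::-1]); np.save("w3.npy",d)
P=cloud(c,d); m=(d>0)&(P[...,2]>60)&(P[...,2]<140)
print(proj(c,[W((x,y,101)) for x in(-70,0,70) for y in (-70,0,70)]).round())
E
```

```text
t 4.67 p [543.2 -60.9 227.9] xax [-0.002  0.    -1.   ] phi -6.77 q [-7.6 15.3 91.9  0.  72.9 -0.8] F [ 0.3  0.1 -0.3] w 37.6
[[268. 175.]
 [265. 108.]
 [261.  31.]
 [332. 175.]
 [333. 108.]
 [334.  31.]
 [397. 175.]
 [402. 107.]
 [407.  30.]]
```

View pics/w3.png

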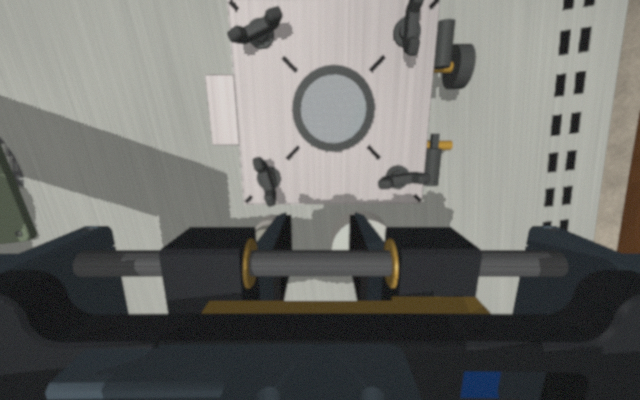

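The cover is shut, with the glass at (333,108) where predicted. The wings are at about (258,28) fl, (267,180) fr, (408,25) bl and (405,178) br.

```bash
python3 - <<'E'
from h import *
c=dict(np.load("w3c.npz")); d=np.load("w3.npy"); P=cloud(c,d); im=cv2.imread("pics/w3.png"); 
cv2.imwrite("pics/w3z.png",cv2.resize(im[0:215,210:470],None,fx=3,fy=2.7))
g=im.max(2)
cx=lambda w:np.array([(w[...,0]-567.6)*np.cos(YAW)+(w[...,1]-26.6)*np.sin(YAW),-(w[...,0]-567.6)*np.sin(YAW)+(w[...,1]-26.6)*np.cos(YAW)]).transpose(*range(1,w.ndim),0)
L=cx(P)
# cover plane height and marks/glass
for n,(a,b) in dict(fl=(-70,70),fr=(-70,-70),bl=(70,70),br=(70,-70)).items():
    near=(np.hypot(L[...,0]-a,L[...,1]-b)<34)&(d>0)
    mm=near&(P[...,2]>123)&(P[...,2]<140)
    q=L[mm]; ce=q.mean(0); v=np.linalg.svd(q-ce,full_matrices=False); e=v[2][0]
    ang=np.degrees(np.arctan2(e[1],e[0]))%180
    # colour-based
    dm=near&(g<95)&(P[...,2]>110); 
    q2=L[dm]; e2=np.linalg.svd(q2-q2.mean(0),full_matrices=False)[2][0]
    mark=-45 if n in("fl","br") else 45
    qq=lambda A:round(1.4-np.radians((A-mark+90)%180-90 if (A-mark+90)%180-90>0 else (A-mark)%180),2)
    A2=np.degrees(np.arctan2(e2[1],e2[0]))%180
    print(n,mm.sum(),ce.round(1),"ang",ang.round(1),"screw",qq(ang),"|",dm.sum(),q2.mean(0).round(1),A2.round(1),qq(A2), "z",P[...,2][near].max().round())
gl=(abs(L[...,0])<30)&(abs(L[...,1])<30); print("glass z",np.median(P[...,2][gl]))
# marks: dark and thin at z~101 : ring between glass and wing
dk=(g<110)&(np.hypot(L[...,0],L[...,1])>50)&(np.hypot(L[...,0],L[...,1])<71)&(P[...,2]<108)
k,l,s,cn=cv2.connectedComponentsWithStats(dk.astype(np.uint8))
for j in range(1,k):
    if s[j,4]>5:
        w=onz(c,*cn[j],101); x=cx(w); print("mark",cn[j].round(1),s[j,4],x.round(1),np.degrees(np.arctan2(x[1],x[0])).round(1),np.hypot(*x).round(1))
E
```

```text
fl 507 [-69.6  66.6] ang 24.0 screw 0.19 | 888 [-69.5  65.6] 23.6 0.2 z 133.0
fr 315 [-68.8 -71.5] ang 105.2 screw 0.35 | 33975 [-63.5 -63.2] 177.1 -0.91 z 359.0
bl 349 [68.  61.1] ang 89.8 screw 0.62 | 766 [67.4 65.3] 89.4 0.63 z 133.0
br 320 [ 69.7 -71.2] ang 8.4 screw 0.47 | 18681 [ 51.9 -64.7] 66.1 -0.54 z 350.0
glass z 398.103068991174
mark [289.4  64. ] 53 [-43.5  41. ] 136.7 59.8
mark [376.9  63.1] 62 [42.7 41.5] 44.2 59.6
mark [292.3 152.7] 38 [-43.1 -45.6] -133.4 62.8
mark [373.5 152.2] 46 [ 43.5 -45.2] -46.1 62.7
```

View pics/w3z.png

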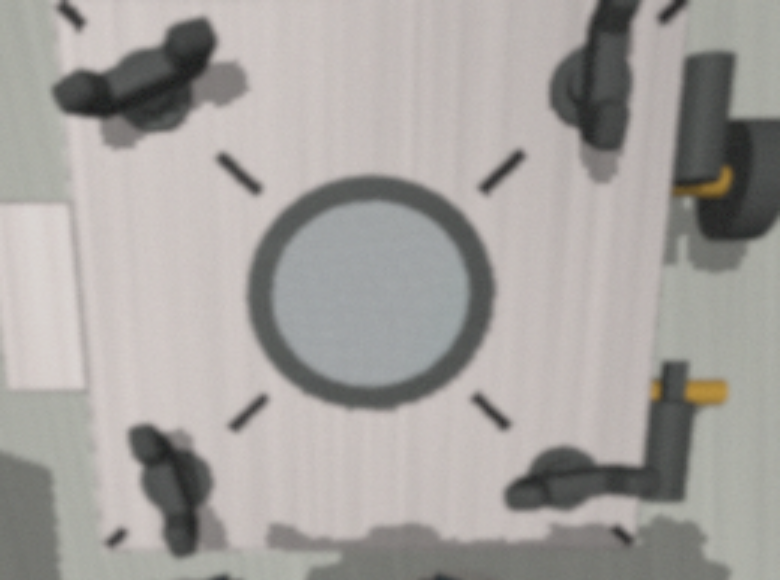

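```bash
sed -i 's/C=(567.6,26.6)/C=(567.4,25.1)/' h.py; python3 - <<'E'
from workcell import env
from h import *
s=env.state(); st(s)
print(W((70,70,0)),rel(s,W((70,70,150)),-6.9),rel(s,W((70,70,112)),-6.9))
E
```

```text
t 4.72 p [542.4 -60.  227.9] xax [-0.003  0.001 -1.   ] phi -6.71 q [-7.5 15.3 92.   0.  72.9 -0.8] F [-0.5  0.2  0.2] w 41.7
[645.08889706  86.45499387   0.        ] [ 7.7780e-01  1.5743e+00  8.5100e-01  5.0000e-04 -4.0000e-04 -1.0000e-04] [ 1.1578e+00  1.5741e+00  8.5200e-01  5.0000e-04 -4.0000e-04 -1.0000e-04]
```

Request:
send_rows(commands=[[[0,0.45,0.42,0,0,0],[0.2,0.9,0.85,0,0,0],[0.2,0.9,0.85,0,0,0]]])

```text
time_s: 5.1
ee_pos: [637.9, 23.1, 205.8]
ee_rot: [176.2, 89.7, 169.8]
force: [-0.4, 0.7, -0.1]
gripper_width: 54.6
```

Request:
send_rows(commands=[[[0.2,0.4,0,0,0,0],[0.4,0.67,0,0,0,0],[0.4,0.67,0,0,0,0]]])

```text
time_s: 5.48
ee_pos: [643.2, 87.5, 167.3]
ee_rot: [-167.1, 89.7, -173.6]
force: [-0.6, 0.4, 0.3]
gripper_width: 54.8
```

```bash
python3 - <<'E'
from workcell import env
from h import *
s=env.state(); st(s)
print(rel(s,W((70,70,112)),-6.9))
p,d=env.grab_frame("wrist"); cv2.imwrite("pics/w4.png",p[:,:,::-1])
E
```

```text
t 5.47 p [643.2  87.5 167.3] xax [-0.005 -0.001 -1.   ] phi -6.49 q [ 6.7 26.8 83.   0.  70.4 13.2] F [-0.6  0.4  0.3] w 54.8
[ 5.527e-01 -7.400e-03  2.270e-02  1.200e-03 -8.000e-04  2.000e-04]
```

View pics/w4.png

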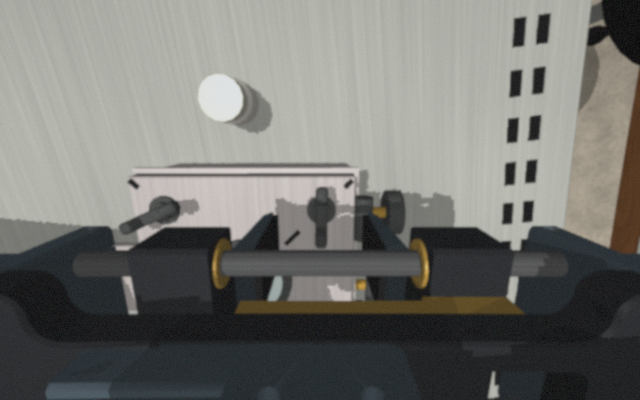

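The bl wing at (321,215) is centred between the fingers and parallel to them. Descending and closing.

Request:
send_rows(commands=[[[0.3,-0.01,0.01,0,0,0],[0.55,-0.01,0.015,0,0,0],[0.55,-0.01,0.015,0,0,0]]])

```text
time_s: 5.9
ee_pos: [645.8, 83.3, 113.3]
ee_rot: [-157.7, 89.8, -164.4]
force: [-0.3, 0.1, 0.6]
gripper_width: 54.8
```

Request:
send_rows(commands=[[[0,0,0,0,0,0],[0,0,0,0,0,0],[0,0,0,0,0,0],[0,0,0,0,0,0],[0,0,0,0,0,0],[0,0,0,0,0,0]]], jaw=1, force=30)

```text
time_s: 6.65
ee_pos: [643.6, 84.9, 114.1]
ee_rot: [-176.3, 89.5, 176.9]
force: [-9.5, 0.8, 6.9]
gripper_width: 9.5
```

```bash
python3 - <<'E'
from workcell import env
from h import *
s=env.state(); st(s); print(s["torque"])
print(rel(s,s["ee_pos"],-51.7))
E
```

```text
t 6.65 p [643.6  84.9 114.1] xax [-0.008  0.    -1.   ] phi -6.71 q [ 6.5 29.2 87.   0.1 64.2 13.1] F [-9.5  0.8  6.9] w 9.5
[ 0.10636493  1.52242052 -0.14475627]
[ 0.      0.      0.      0.125  -0.0012  0.0006]
```

Request:
send_rows(commands=[[[0,0,-0.01,0.015,0,0],[0,0,-0.01,0.035,0,0],[0,0,-0.01,0.055,0,0],[0,0,-0.01,0.075,0,0],[0,0,-0.01,0.095,0,0],[0,0,-0.01,0.115,0,0],[0,0,-0.01,0.125,0,0],[0,0,-0.01,0.126,0,0],[0,0,-0.01,0.126,0,0]]])

```text
time_s: 7.78
ee_pos: [642.1, 85.8, 114.0]
ee_rot: [-136.6, 89.5, 171.4]
force: [-9.4, 3.3, 7.0]
gripper_width: 9.8
```

```bash
python3 - <<'E'
from workcell import env
from h import *
s=env.state(); st(s); print(s["torque"])
E
```

```text
t 7.78 p [642.1  85.8 114. ] xax [-0.009  0.001 -1.   ] phi -52.01 q [ 6.5 29.1 87.2  0.2 64.2 58.5] F [-9.4  3.3  7. ] w 9.8
[0.5294409  1.73678463 0.15713434]
```

Request:
send_rows(commands=[[[0,0,0,0,0,0],[0,0,0,0,0,0],[0,0,0,0,0,0],[-0.4,0,0,0,0,0],[-0.9,0,0,0,0,0],[-0.9,0,0,0,0,0]]], jaw=-0.2)

```text
time_s: 8.52
ee_pos: [649.2, 84.8, 209.0]
ee_rot: [57.7, 89.4, 5.6]
force: [-0.3, -0.7, 0.5]
gripper_width: 54.4
```

```bash
python3 - <<'E'
from workcell import env
from h import *
s=env.state(); st(s)
t=W((-70,-70,170)); print(t,rel(s,t,8.5))
p,d=env.grab_frame("wrist"); cv2.imwrite("pics/w5.png",p[:,:,::-1])
E
```

```text
t 8.53 p [649.2  84.8 209. ] xax [ 0.01   0.001 -1.   ] phi -52.05 q [ 6.4 25.4 79.3 -0.  74.7 58.5] F [-0.3 -0.7  0.5] w 54.4
[489.71110294 -36.25499387 170.        ] [ 3.7200e-01 -2.0055e+00 -2.8800e-02 -1.6820e-01  1.5000e-03 -8.0000e-04]
```

View pics/w5.png

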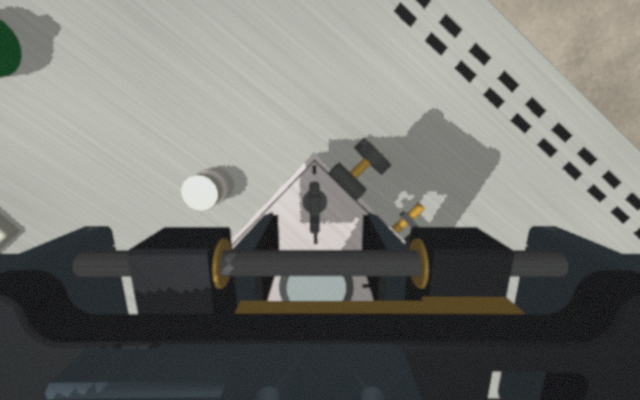

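The bl wing at (315,200) lies in line with its marks at (314,168) and (316,240). On to the diagonal screw, fr.

Request:
send_rows(commands=[[[0,-0.5,0,0,0,0],[0,-1.0,0,0,0,0]]])

```text
time_s: 8.82
ee_pos: [565.9, 22.5, 201.9]
ee_rot: [-118.9, 89.8, -170.9]
force: [-0.3, 0.1, 0.3]
gripper_width: 54.6
```

Request:
send_rows(commands=[[[0,-0.5,-0.03,-0.028,0,0],[0,-0.9,-0.03,-0.056,0,0],[0.1,-1.0,-0.03,-0.084,0,0],[0.2,-1.0,-0.03,-0.112,0,0],[0.3,-1.0,-0.03,-0.14,0,0],[0.37,-1.0,-0.03,-0.168,0,0],[0.37,-1.0,-0.03,-0.168,0,0],[0.37,-1.0,-0.03,-0.168,0,0]]])

```text
time_s: 9.82
ee_pos: [486.7, -36.1, 166.5]
ee_rot: [172.4, 89.9, -179.3]
force: [-1.1, 0.1, 0.2]
gripper_width: 54.4
```

```bash
python3 - <<'E'
from workcell import env
from h import *
s=env.state(); st(s)
t=W((-70,-70,113)); print(t,rel(s,t,8.5))
p,d=env.grab_frame("wrist"); cv2.imwrite("pics/w6.png",p[:,:,::-1])
E
```

```text
t 9.82 p [486.7 -36.1 166.5] xax [-0.001 -0.    -1.   ] phi 8.3 q [ -5.6  12.7 104.9  -0.   62.5 -13.9] F [-1.1  0.1  0.2] w 54.4
[489.71110294 -36.25499387 113.        ] [ 5.352e-01 -6.400e-03  3.050e-02 -6.000e-04 -1.000e-04 -0.000e+00]
```

View pics/w6.png

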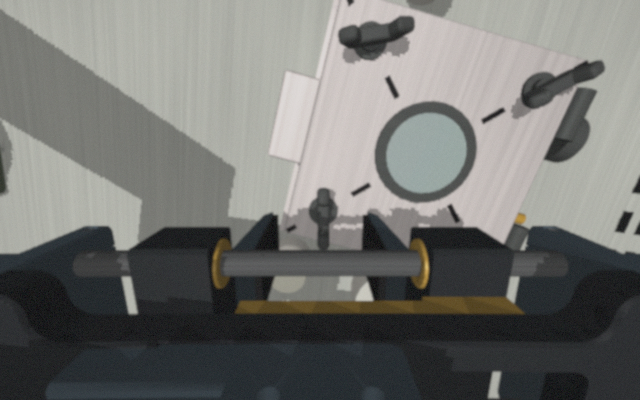

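The fr wing at (323,215) is parallel to the fingers and about 3 px right of the jaw middle, so I'll shift +2 mm and descend.

Request:
send_rows(commands=[[[0.3,0,0.02,0,0,0],[0.53,0,0.02,0,0,0],[0.53,0,0.02,0,0,0]]])

```text
time_s: 10.25
ee_pos: [487.7, -35.6, 112.8]
ee_rot: [167.3, 89.8, 175.7]
force: [-0.5, 0.6, -0.4]
gripper_width: 54.3
```

Request:
send_rows(commands=[[[0,0,0,0,0,0],[0,0,0,0,0,0],[0,0,0,0,0,0],[0,0,0,0,0,0],[0,0,0,0,0,0],[0,0,0,0,0,0]]], jaw=1)

```text
time_s: 11.0
ee_pos: [489.0, -35.8, 114.1]
ee_rot: [-13.0, 90.0, -4.6]
force: [-0.1, 0.5, 1.4]
gripper_width: 9.7
```

```bash
python3 - <<'E'
from workcell import env
from h import *
s=env.state(); st(s); print(s["torque"])
print(rel(s,s["ee_pos"],-51.7))
E
```

```text
t 11.0 p [489.  -35.8 114.1] xax [ 0. -0. -1.] phi 8.43 q [ -5.5  16.  109.    0.   55.  -14. ] F [-0.1  0.5  1.4] w 9.7
[-0.02418922 -0.07656204 -0.09252288]
[ 0.00e+00  0.00e+00  0.00e+00  1.67e-01  1.00e-04 -0.00e+00]
```

Request:
send_rows(commands=[[[0,0,0,0.015,0,0],[0,0,0,0.035,0,0],[0,0,0,0.055,0,0],[0,0,0,0.075,0,0],[0,0,0,0.095,0,0],[0,0,0,0.115,0,0],[0,0,0,0.135,0,0],[0,0,0,0.155,0,0],[0,0,0,0.167,0,0],[0,0,0,0.168,0,0],[0,0,0,0.168,0,0]]])

```text
time_s: 12.38
ee_pos: [489.7, -36.0, 114.2]
ee_rot: [33.9, 89.9, -18.1]
force: [1.7, -0.9, -0.6]
gripper_width: 9.8
```

Request:
send_rows(commands=[[[0,0,0,0,0,0],[0,0,0,0,0,0],[0,0,0,0,0,0],[-0.4,0,0,0,0,0],[-0.9,0,0,0,0,0],[-0.9,0,0,0,0,0]]], jaw=-0.2)

```text
time_s: 13.12
ee_pos: [491.2, -35.9, 207.7]
ee_rot: [46.7, 89.5, -5.3]
force: [0.3, -0.2, -1.5]
gripper_width: 54.5
```

```bash
python3 - <<'E'
from workcell import env
from h import *
s=env.state(); st(s)
t=W((-70,70,170)); print(t,rel(s,t,107.3)); t=W((70,-70,170)); print(t,rel(s,t,91.7))
p,d=env.grab_frame("wrist"); cv2.imwrite("pics/w7.png",p[:,:,::-1])
E
```

```text
t 13.12 p [491.2 -35.9 207.7] xax [ 0.008 -0.001 -1.   ] phi -52.03 q [ -5.5  10.9 100.9   0.   67.7  46.5] F [ 0.3 -0.2 -1.5] w 54.5
[506.04500613 102.78889706 170.        ] [ 3.7710e-01  9.6840e-01 -1.0041e+00 -4.4260e-01  1.6000e-03  1.0000e-03]
[628.75499387 -52.58889706 170.        ] [ 3.885e-01  9.799e-01  9.757e-01 -3.993e-01  1.600e-03  8.000e-04]
```

View pics/w7.png

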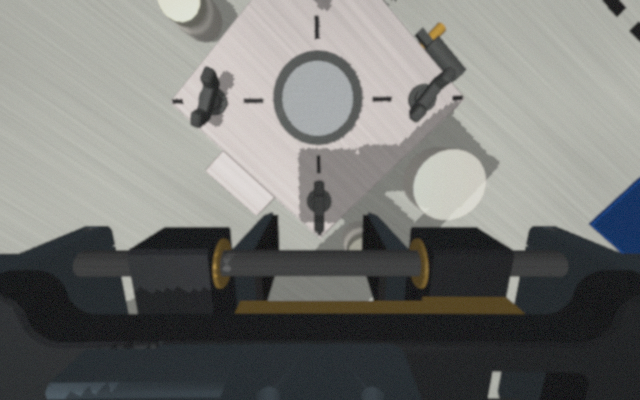

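The fr wing at (319,200) lies on its mark. Next is br.

Request:
send_rows(commands=[[[0,0.4,0.4,-0.028,0,0],[0,0.8,0.8,-0.056,0,0],[0,0.98,0.97,-0.084,0,0],[0,0.98,0.97,-0.112,0,0],[0,0.98,0.97,-0.14,0,0],[0,0.98,0.97,-0.168,0,0],[0,0.98,0.97,-0.196,0,0],[0,0.98,0.97,-0.224,0,0],[0.1,0.98,0.97,-0.252,0,0],[0.2,0.98,0.97,-0.28,0,0],[0.3,0.98,0.97,-0.308,0,0],[0.38,0.98,0.97,-0.336,0,0],[0.38,0.98,0.97,-0.364,0,0],[0.38,0.98,0.97,-0.392,0,0],[0.38,0.98,0.97,-0.399,0,0],[0.38,0.98,0.97,-0.399,0,0],[0.38,0.98,0.97,-0.399,0,0]]])

```text
time_s: 15.3
ee_pos: [625.2, -51.9, 164.9]
ee_rot: [83.8, 89.9, 175.3]
force: [0.3, 0.4, 0.4]
gripper_width: 54.6
```

```bash
python3 - <<'E'
from workcell import env
from h import *
s=env.state(); st(s)
t=W((70,-70,113)); print(t,rel(s,t,91.7))
p,d=env.grab_frame("wrist"); cv2.imwrite("pics/w8.png",p[:,:,::-1])
E
```

```text
t 15.3 p [625.2 -51.9 164.9] xax [-0.002  0.    -1.   ] phi 91.56 q [ -5.8  24.9  86.6  -0.   68.6 -97.4] F [0.3 0.4 0.4] w 54.6
[628.75499387 -52.58889706 113.        ] [ 5.19e-01 -3.61e-02 -8.10e-03 -4.00e-04  0.00e+00 -3.00e-04]
```

View pics/w8.png

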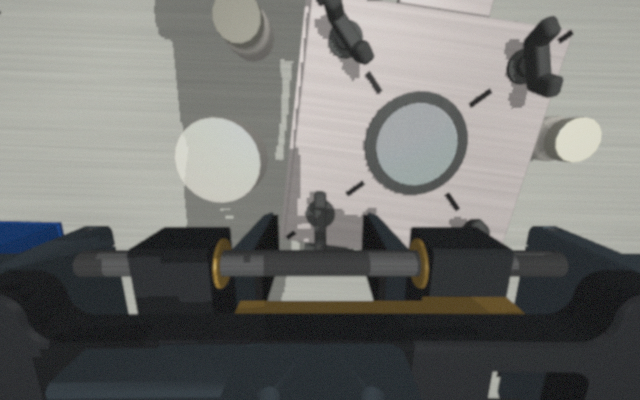

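The br wing at (319,215) is centred and parallel to the fingers.

Request:
send_rows(commands=[[[0.3,-0.02,-0.01,0,0,0],[0.52,-0.02,-0.01,0,0,0],[0.52,-0.02,-0.01,0,0,0]]])

```text
time_s: 15.72
ee_pos: [626.4, -52.7, 112.0]
ee_rot: [83.3, 89.7, 174.9]
force: [1.0, 0.6, 0.6]
gripper_width: 54.7
```

Request:
send_rows(commands=[[[0,0,0,0,0,0],[0,0,0,0,0,0],[0,0,0,0,0,0],[0,0,0,0,0,0],[0,0,0,0,0,0],[0,0,0,0,0,0]]], jaw=1)

```text
time_s: 16.48
ee_pos: [627.9, -52.0, 114.2]
ee_rot: [-12.7, 89.9, 78.9]
force: [0.2, 4.9, 2.3]
gripper_width: 9.8
```

```bash
python3 - <<'E'
from workcell import env
from h import *
s=env.state(); st(s); print(s["torque"])
print(rel(s,s["ee_pos"],38.3))
E
```

```text
t 16.48 p [627.9 -52.  114.2] xax [ 0.     0.001 -1.   ] phi 91.61 q [ -5.8  27.4  90.3   0.1  62.3 -97.5] F [0.2 4.9 2.3] w 9.8
[ 0.78878581 -0.07511637  0.07599323]
[ 0.000e+00  0.000e+00  0.000e+00  1.481e-01  2.000e-04 -1.000e-04]
```

Request:
send_rows(commands=[[[0,0,0,0.015,0,0],[0,0,0,0.035,0,0],[0,0,0,0.055,0,0],[0,0,0,0.075,0,0],[0,0,0,0.095,0,0],[0,0,0,0.115,0,0],[0,0,0,0.135,0,0],[0,0,0,0.148,0,0],[0,0,0,0.149,0,0],[0,0,0,0.149,0,0]]])

```text
time_s: 17.73
ee_pos: [628.0, -51.7, 114.2]
ee_rot: [33.8, 89.9, 71.8]
force: [0.4, 5.8, 1.4]
gripper_width: 9.7
```

Request:
send_rows(commands=[[[0,0,0,0,0,0],[0,0,0,0,0,0],[0,0,0,0,0,0],[-0.4,0,0,0,0,0],[-0.9,0,0,0,0,0],[-0.9,0,0,0,0,0]]], jaw=-0.2)

```text
time_s: 18.48
ee_pos: [630.3, -53.5, 208.7]
ee_rot: [-46.7, 89.4, -8.8]
force: [0.7, 0.7, -0.8]
gripper_width: 54.5
```

```bash
python3 - <<'E'
from workcell import env
from h import *
s=env.state(); st(s)
t=W((-70,70,170)); print(t,rel(s,t,107.3))
p,d=env.grab_frame("wrist"); cv2.imwrite("pics/w9.png",p[:,:,::-1])
E
```

```text
t 18.48 p [630.3 -53.5 208.7] xax [ 0.01  -0.001 -1.   ] phi 37.96 q [ -5.9  23.4  82.5  -0.   73.5 -43.8] F [ 0.7  0.7 -0.8] w 54.5
[506.04500613 102.78889706 170.        ] [ 3.7290e-01  1.9991e+00 -2.1000e-02 -1.9260e-01  2.0000e-04  1.6000e-03]
```

View pics/w9.png

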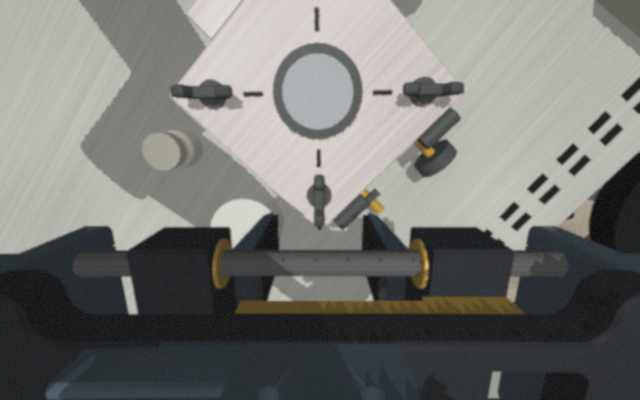

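The br, fr and bl wings at (319,195), (205,92) and (425,90) all lie on their marks. The last one is fl.

Request:
send_rows(commands=[[[0,0.5,0,0,0,0],[0,1.0,0,0,0,0]]])

```text
time_s: 18.77
ee_pos: [564.7, 26.3, 202.0]
ee_rot: [145.0, 89.8, -177.1]
force: [-0.0, 0.4, 0.6]
gripper_width: 54.7
```

Request:
send_rows(commands=[[[0,0.5,-0.03,-0.028,0,0],[0,0.9,-0.03,-0.056,0,0],[0,1.0,-0.03,-0.084,0,0],[0.1,1.0,-0.03,-0.112,0,0],[0.2,1.0,-0.03,-0.14,0,0],[0.3,1.0,-0.03,-0.168,0,0],[0.35,1.0,-0.03,-0.193,0,0],[0.35,1.0,-0.03,-0.193,0,0],[0.35,1.0,-0.03,-0.193,0,0]]])

```text
time_s: 19.9
ee_pos: [502.1, 102.8, 168.4]
ee_rot: [92.0, 89.9, -160.7]
force: [-0.0, -0.6, -0.2]
gripper_width: 54.8
```

```bash
python3 - <<'E'
from workcell import env
from h import *
s=env.state(); st(s)
t=W((-70,70,113)); print(t,rel(s,t,107.3))
p,d=env.grab_frame("wrist"); cv2.imwrite("pics/w10.png",p[:,:,::-1])
E
```

```text
t 19.9 p [502.1 102.8 168.4] xax [-0.001 -0.    -1.   ] phi 107.32 q [ 10.3  14.8 101.7  -0.   63.6 -97. ] F [-0.  -0.6 -0.2] w 54.8
[506.04500613 102.78889706 113.        ] [ 5.544e-01 -3.810e-02 -1.190e-02  0.000e+00 -0.000e+00 -2.000e-04]
```

View pics/w10.png

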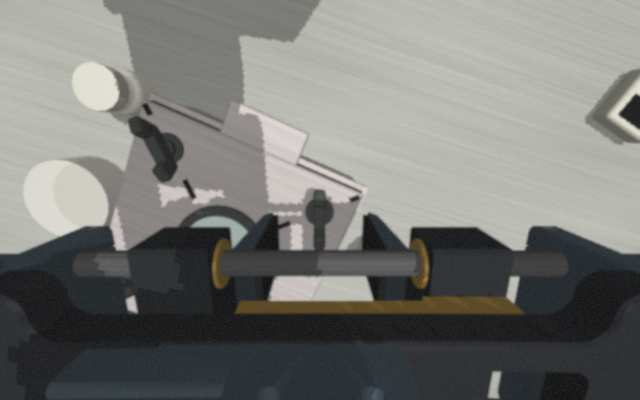

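The fl wing at (319,215) is centred and parallel.

Request:
send_rows(commands=[[[0.3,-0.02,-0.01,0,0,0],[0.55,-0.03,-0.01,0,0,0],[0.55,-0.03,-0.01,0,0,0]]])

```text
time_s: 20.32
ee_pos: [504.3, 102.6, 112.5]
ee_rot: [84.7, 89.8, -167.9]
force: [0.3, -0.9, -0.1]
gripper_width: 54.5
```

Request:
send_rows(commands=[[[0,0,0,0,0,0],[0,0,0,0,0,0],[0,0,0,0,0,0],[0,0,0,0,0,0],[0,0,0,0,0,0],[0,0,0,0,0,0]]], jaw=1)

```text
time_s: 21.08
ee_pos: [505.6, 103.0, 114.1]
ee_rot: [-65.2, 90.0, 42.2]
force: [0.4, 0.7, 1.6]
gripper_width: 9.7
```

```bash
python3 - <<'E'
from workcell import env
from h import *
s=env.state(); st(s); print(s["torque"])
print(rel(s,s["ee_pos"],38.3))
E
```

```text
t 21.07 p [505.6 103.  114.1] xax [ 0.  0. -1.] phi 107.42 q [ 10.2  18.1 105.8   0.   56.1 -97.2] F [0.4 0.7 1.6] w 9.7
[ 0.16669695 -0.08260364 -0.18724727]
[0.    0.    0.    0.192 0.    0.   ]
```

Request:
send_rows(commands=[[[0,0,0,0.015,0,0],[0,0,0,0.035,0,0],[0,0,0,0.055,0,0],[0,0,0,0.075,0,0],[0,0,0,0.095,0,0],[0,0,0,0.115,0,0],[0,0,0,0.135,0,0],[0,0,0,0.155,0,0],[0,0,0,0.175,0,0],[0,0,0,0.19,0,0],[0,0,0,0.193,0,0],[0,0,0,0.193,0,0]]])

```text
time_s: 22.58
ee_pos: [505.3, 101.9, 114.1]
ee_rot: [-144.1, 89.9, -106.1]
force: [-1.9, -5.0, 4.6]
gripper_width: 9.8
```

Request:
send_rows(commands=[[[0,0,0,0,0,0],[0,0,0,0,0,0],[0,0,0,0,0,0],[-0.4,0,0,0,0,0],[-0.9,0,0,0,0,0],[-0.9,0,0,0,0,0]]], jaw=-0.2)

```text
time_s: 23.32
ee_pos: [508.1, 103.6, 207.8]
ee_rot: [-25.7, 89.5, 12.2]
force: [0.1, 0.7, -1.1]
gripper_width: 54.7
```

Request:
send_rows(commands=[[[-0.4,-0.4,0,0,0,0],[-0.5,-0.5,0,0,0,0],[-0.5,-0.5,0,0,0,0],[-0.5,-0.5,0,0,0,0]]])

```text
time_s: 23.82
ee_pos: [535.0, 64.0, 252.1]
ee_rot: [139.7, 89.8, 177.7]
force: [0.2, 0.7, 0.3]
gripper_width: 54.5
```

```bash
python3 - <<'E'
from workcell import env
from h import *
s=env.state(); st(s)
c=env.get_calibration("wrist")
p,d=env.grab_frame("wrist"); cv2.imwrite("pics/w11.png",p[:,:,::-1])
P=cloud(c,d); C=W((0,0,0))
dx=P[...,:2]-C[:2]; L=np.stack([dx[...,0]*np.cos(YAW)+dx[...,1]*np.sin(YAW),-dx[...,0]*np.sin(YAW)+dx[...,1]*np.cos(YAW)],-1)
for n,(a,b) in dict(fl=(-70,70),fr=(-70,-70),bl=(70,70),br=(70,-70)).items():
    q=L[(np.hypot(L[...,0]-a,L[...,1]-b)<34)&(P[...,2]>123)&(P[...,2]<140)]
    if len(q)<30: print(n,len(q)); continue
    e=np.linalg.svd(q-q.mean(0),full_matrices=False)[2][0]; A=np.degrees(np.arctan2(e[1],e[0])); mk=-45 if n in("fl","br") else 45
    print(n,len(q),q.mean(0).round(1),"dev deg",round((A-mk+90)%180-90,1))
for r in(50,62,85): 
  m=(abs(np.abs(L).max(-1)-r)<4)&(d>0)&(P[...,2]<112)&(P[...,2]>80); print("cover z front/back",np.median(P[...,2][m&(L[...,0]<-40)]),np.median(P[...,2][m&(L[...,0]>40)]))
for n in("scene","side"):
    p,d=env.grab_frame(n); cv2.imwrite(f"pics/{n}9.png",p[:,:,::-1])
E
```

```text
t 23.82 p [535.   64.  252.1] xax [-0.004  0.    -1.   ] phi 37.98 q [  5.6  13.9  90.4   0.   76.  -32.4] F [0.2 0.7 0.3] w 54.5
fl 273 [-70.7  69.8] dev deg 0.1
fr 2
bl 25
br 68 [ 54.8 -54.1] dev deg -83.9
cover z front/back 100.56577980796817 100.7553236979463
cover z front/back 100.55892012314915 100.72395977868281
cover z front/back 100.52185519663132 100.65132763388135
```

View pics/w11.png

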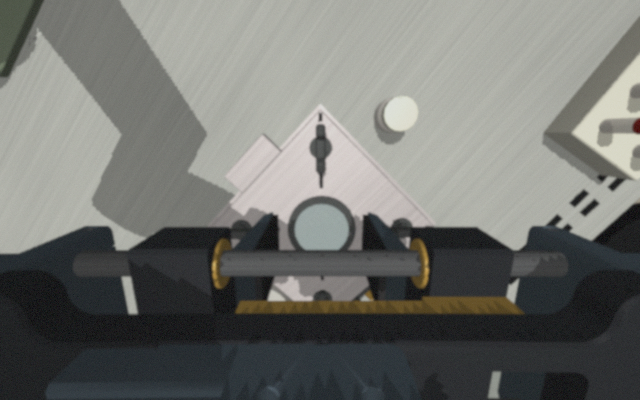

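View pics/side9.png

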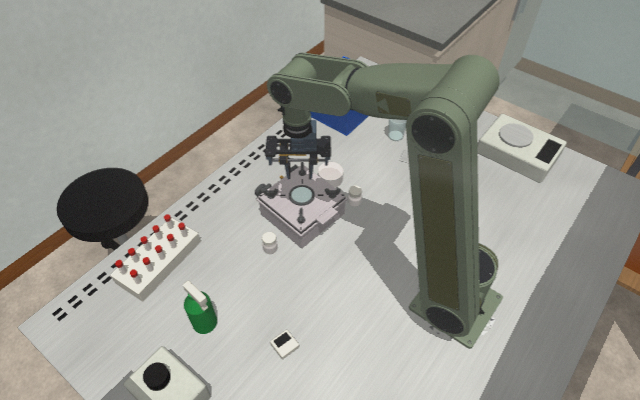

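View pics/scene9.png

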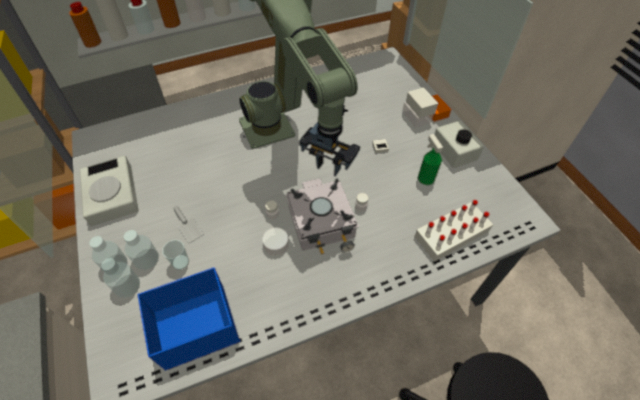

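fl deviates by 0.1°, the cover is level at z ≈ 100.6, and the bystanders are at their original pixels. I'll take one overhead look at all four wings.

Request:
send_rows(commands=[[[0,-0.4,0,0,0,0],[0,-0.8,0,0,0,0]]])

```text
time_s: 24.22
ee_pos: [585.6, 0.6, 253.6]
ee_rot: [121.0, 90.0, 159.1]
force: [0.2, 0.4, -0.1]
gripper_width: 54.5
```

Request:
send_rows(commands=[[[-0.1,-0.4,0,0,0,0],[-0.1,-0.8,0,0,0,0],[-0.1,-0.8,0,0,0,0],[-0.1,-0.8,0,0,0,0],[-0.1,-0.8,0,0,0,0]]])

```text
time_s: 24.85
ee_pos: [634.1, -61.5, 264.0]
ee_rot: [108.2, 90.0, 146.2]
force: [-0.3, 0.3, 0.2]
gripper_width: 54.7
```

```bash
python3 - <<'E'
from workcell import env
from h import *
s=env.state(); st(s)
c=env.get_calibration("wrist")
p,d=env.grab_frame("wrist"); cv2.imwrite("pics/w12.png",p[:,:,::-1])
P=cloud(c,d); C=W((0,0,0))
dx=P[...,:2]-C[:2]; L=np.stack([dx[...,0]*np.cos(YAW)+dx[...,1]*np.sin(YAW),-dx[...,0]*np.sin(YAW)+dx[...,1]*np.cos(YAW)],-1)
for n,(a,b) in dict(fl=(-70,70),fr=(-70,-70),bl=(70,70),br=(70,-70)).items():
    q=L[(np.hypot(L[...,0]-a,L[...,1]-b)<34)&(P[...,2]>123)&(P[...,2]<140)]
    if len(q)<30: print(n,len(q)); continue
    e=np.linalg.svd(q-q.mean(0),full_matrices=False)[2][0]; A=np.degrees(np.arctan2(e[1],e[0])); mk=-45 if n in("fl","br") else 45
    print(n,len(q),q.mean(0).round(1),"dev deg",round((A-mk+90)%180-90,1))
a=cv2.imread("pics/scene0.png").astype(int);b=cv2.imread("pics/scene9.png").astype(int)
E
```

```text
t 24.85 p [634.1 -61.5 264. ] xax [-0.  0. -1.] phi 38.04 q [ -6.6  22.7  75.8   0.   81.5 -44.6] F [-0.3  0.3  0.2] w 54.7
fl 89 [-54.1  53. ] dev deg 86.1
fr 300 [-69.5 -70.6] dev deg -0.2
bl 305 [69.3 69.6] dev deg -0.4
br 228 [ 70.1 -69.2] dev deg -0.5
```

View pics/w12.png

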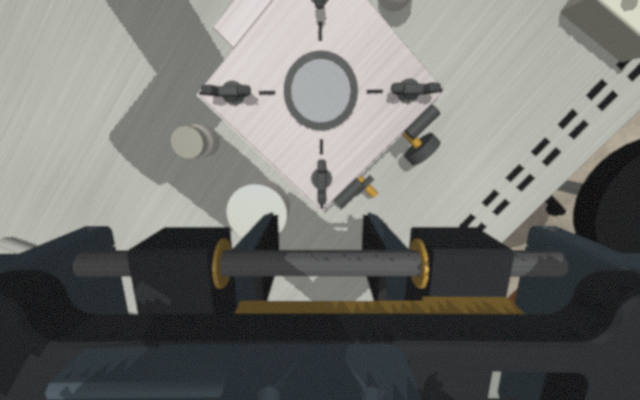

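All four wings lie on their marks: fr (235,92), bl (410,90), br (321,180), and fl (320,10), which is cropped here but measured at 0.1° before. The arm is clear, so I'll hand in.

```bash
python3 - <<'E'
from workcell import env
print(env.job_done())
E
```

```text
the job is handed in; nothing more can be done
None
```

I shut the cover by pressing on its tab with the closed fingers. I then turned the wing screws clockwise to their marks in cross order: back left, front right, back right, front left. The job was handed in at about 25 s of the 72 s allowed; no verdict was reported.

- **Wings:** by wrist depth, fl is 0.1° off its mark, fr 0.2°, bl 0.4° and br 0.5°, against the 10° allowed. fl was measured one view earlier because it was cropped in the last one, and that view's 86° fl figure is an artefact of the cropping.
- **Cover:** it is shut and level, with its upper face at about z = 100.6 mm.
- **Arm:** it was clear of everything, with the TCP at z = 264 mm and no contact force.
- **Bystanders:** none looked moved, comparing the start and end scene and side pictures by eye only; I did not measure them.
- **Push force:** at the stop, the fingertip push on the tab briefly reached 44.6 N. That is above the 40 N limit for the arm and gripper body, but it acted on the fingertips and was well below the 120 N wrist limit.
- **Chamber position:** the camera estimates of its centre disagreed by about 2 mm, which the gripper's compliance took up.

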